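Open the laser-lockout combination padlock and hold it up

TASK

The microscope room's red combination padlock lies in its grey nest. Turn its black dial, click by click, until the yellow pointer clicks home at the yellow mark on the case (the notch nearest the shackle), then pull the steel shackle fully out of the case, and lift the opened lock out of the nest by its shackle until the red case is at least 15 cm above the bench. Finish still holding it up by the shackle, open and still, with the dial left at its notch, and leave the well plate, the oil bottle and the lens where they are.

Things in the scene. Friction and masses are not known exactly. Their poses are not given: they have to be found in the camera images.
- padlock_center (a point): Centre of the padlock's red case, 72 (x) x 66 (y) x 28 (z) mm, with dial and shackle about 0.4 kg (varies). It lies loose on its back in the nest: this point starts 40 mm and the case's top 54 mm above the bench. Axes: -x is the way the shackle points and pulls out, z up through the dial.
- nest_floor (a point): Middle of the floor of the fixed grey nest, 26 mm above the bench, under the case's centre, same axes as the case. Block 92 x 94 mm; side rails and two front lips (to 44 mm from here towards -x, 29 to 43 mm either side), 15 mm high, hold the case with 1 to 3 mm play against turning and the pull. Open above: the lock lifts out. Its yaw is within 0.5 rad of the shackle pointing to world -x.
- dial_grip (a point): On the dial's vertical axis, 78 mm above the bench. The dial is a black disc, 48 mm diameter, its top 60 mm above the bench, 6 mm thick, carrying a bar to grip: 40 mm long, 12 mm wide, 30 mm high, top 90 mm above the bench. This point's x axis runs along the bar; the yellow pointer is the bar's -x end. It turns with the dial.
- dial (a joint): Dial angle, rad, positive counterclockwise from above; stops at -3 and 3. Ten notches 0.628 apart; leaving one takes about 0.1 N m; let go near one it clicks in. At 0 the pointer is at the yellow mark, straight towards the shackle: only there does the lock open. It starts at 0.45 to 2.1, about one to three notches off, so turn clockwise. With the shackle out it cannot turn.
- shackle_grip (a point): Midway between the two shackle legs, 40 mm above the bench, bench free below. The shackle is a level U of 9 mm round steel bar, 51 mm wide over its parallel legs (along y, 33 mm between them); the case's front is 30 mm from here towards +x (shut), the bow's outer end 35 mm towards -x. Can be gripped here from above across both legs. Moves with the shackle.
- shackle (a joint): How far the shackle is pulled out of the case, m: 0 shut, 0.020 fully out (a stop). It slides along the case's -x with about 1.5 N of friction and stays where left; with the dial off its notch it is blocked after about 1 mm.
- objective_mid (a point): Bystander: steel microscope lens standing on its wide end, 32 mm diameter, 45 mm high; this point is half-way up.
- oil_bottle_mid (a point): Bystander: small amber oil bottle, 32 mm diameter, 62 mm high; this point is half-way up.
- well_plate_mid (a point): Bystander: clear well plate with twelve purple wells, 124 x 86 x 20 mm; this point is half-way up.
Mind the look-alikes: they are no part of the job. What is shaped like the part that bears padlock_center but orange is not meant.

How it is judged:
By the outcome, as a careful person would: the job done as asked, in the order asked, and still so for the second after the job is handed in, while the arm keeps its last pose, push and grip.
It also fails if it takes over 61 s, if anything falls off the work surface, if the arm or the gripper's body presses on something with over 40 N, if the wrist force passes 120 N, or if a joint passes its speed limit or range.

ROBOT

A 6-joint arm with a two-finger parallel gripper is mounted at the origin on the work surface. World frame = base frame: x ahead of the robot, y to its left, z up, the work surface at z = 0. Lengths are in mm, angles in rad, forces in N, time in s.
With the tool pointing down it reaches from about 325 to 850 mm from the base axis. Payload 15.5 kg.
Tool frame: the origin (TCP) lies at the very end of the fingers, on their centre line; the grasp point (between the pads) lies 19 mm behind it (arm.pinch_z is the distance from the TCP to the grasp point, in mm); z points along the fingers, y is the line along which they close (so a half turn about z gives the same grasp; the last joint's range is limited). The gripper opens to 91 mm and grips with 3 to 60 N. Pads are 32 mm wide; open, the fingers measure 118 mm over their backs; the gripper's body (76 mm by 178 mm) begins 60 mm behind the grasp point.
Start: joints at [-1.286, 0.494, 1.345, -0, 1.302, -0.096], TCP at [232.291, -580.23, 213.915] pointing down, gripper open.
Joint ranges: [-2.91, 2.91], [-0.82, 2.16], [0.22, 2.67], [-1.22, 4.37], [0.12, 2.79], [-3.08, 3.08]. Speed limits (rad/s): [1.89, 1.89, 2.57, 3.01, 3.01, 3.01].

INTERFACE

Orientations are given as a rotation vector (axis times angle).
In Python, from station import arm, imaging gives the robot as it stands.
- The arm moves only by the tool apply_moves, never from a script. Its argument "motion" is one flat list of numbers, 5 for each row, row after row: the shift along the tool's x, y, z in units of 30 mm (1.0 is 30 mm), then the turn about the tool's z in degrees, then the finger opening in mm, from 0 to 91.2. In form: [dx, dy, dz, spin, grip, dx, dy, dz, spin, grip, ...]. A call has 1 to 8 rows; each row shifts and turns the commanded pose from where the row before left it, along the tool's axes as they then stand; what a row does not reach is not made up. A row lasts 1/8 s, in which the tool goes at most 62.5 mm and 10.7 degrees, less where a joint would pass 70% of its speed; a pose out of reach is approached as far as the arm can. A call is refused whole if a number of a shift passes 1 or a number of a turn 10.7, either way. A call with a gripper value outside its range is refused whole. The fingers move at their own pace and stop on an object; "grip_force" is the grip in N (left out, the last holds). Time passes only in rows, so rows that do not move let the fingers close. It gives the time, the measured TCP pose, the force, the opening and the grip force at its end, in the units of the state.
- arm.get_obs(): the state, without advancing time (a new reading comes with each control period).
- imaging.read_camera(name): name is "scene" or "side" or "wrist"; returns a dict with "img" (400x640x3 uint8, blue, green, red), "range_z" (400x640 float32, mm along the optical axis (not along the pixel's ray), 0 where there is no reading), "K" (3x3 intrinsics, pixels), "k1" (the pictures are not rectified: a ray, as slopes to the right and down, at radius r is drawn at 1 + k1 r^2 times it, then the intrinsics apply), "world_from_camera" (4x4, takes a point from camera to world coordinates). Camera axes: x right, y down, z forward; pixel columns grow to the right and rows downward; lengths in mm; the calibration is good to about 2 mm. A picture is of the moment at which its call begins.
- arm.job_done(): hands the job in; it is judged then, once.
The state is a dict: "time": time; "qpos": joint angles; "qd": joint speeds; "effort": joint torques, N m; "position": TCP position; "ee_rot": TCP orientation; "wrist_force": force on the tool from outside, world axes, zero at the start; "ft_torque": the same for the moment, N m; "finger_gap": finger opening in mm; "grasp_force": force on a finger pad.
Only numpy, scipy, OpenCV 4.12 (cv2) and the standard library are available. Lean on these libraries where they do the work, as an engineer would, in place of code of your own. Each camera call takes 0.05 s, during which the arm holds its last target. There are 200 camera calls.

## Working session

There is one attempt and no reset: what is moved stays moved. The work goes in short steps, Python scripts to look and compute and a tool call to move; the robot and the scene stay as the last step left them, time stands still between calls to the robot, and variables do not carry over. Pictures are saved under pics/ and viewed, at most 10 in all, crops included, and the job is handed in when it is done.

Besides the shell and the picture viewer there is one more tool, called by a JSON object that holds its "name" and its "arguments", one argument or row to a line. apply_moves: Moves the arm, as the interface text tells. Its arguments: {"type":"object","properties":{"motion":{"type":"array"},"grip_force":{"type":"number"}},"required":["motion"]}

```bash
mkdir -p pics; ls; cat > h.py <<'E'
import numpy as np, cv2
from station import arm, imaging
def ray(c,u,v):
    K=c["K"]; d=np.array([[[u,v]]],float)
    # r drawn = s*(1+k1 r^2)
    p=cv2.undistortPoints(d,K,np.array([c["k1"],0,0,0,0.]))[0,0]
    T=c["world_from_camera"]; return T[:3,3],T[:3,:3]@np.array([p[0],p[1],1.])
def on_plane(c,u,v,z):
    o,d=ray(c,u,v); return o+d*(z-o[2])/d[2]
def cloud(c):
    h,w=c["range_z"].shape; u,v=np.meshgrid(np.arange(w),np.arange(h))
    p=cv2.undistortPoints(np.stack([u,v],-1).reshape(-1,1,2).astype(float),c["K"],np.array([c["k1"],0,0,0,0.]))[:,0]
    z=c["range_z"].reshape(-1,1); P=np.hstack([p*z,z]); T=c["world_from_camera"]
    return (P@T[:3,:3].T+T[:3,3]).reshape(h,w,3)
E
python3 - <<'E'
from h import *
print(arm.get_obs())
a=[imaging.read_camera(n) for n in("scene","side")]
for n,c in zip(("scene","side"),a):
    cv2.imwrite(f"pics/{n}0.png",c["img"]); print(c["world_from_camera"].round(2),c["k1"],c["K"][0])
E
```

```text
pics
{'time': 0.0, 'qpos': array([-1.28549648e+00,  4.94213125e-01,  1.34609956e+00, -2.91933739e-05,
        1.30244454e+00, -9.55170563e-02]), 'qd': array([-5.59795009e-04, -2.79379906e-04, -4.77679026e-06, -6.67035576e-04,
       -6.99853627e-04,  7.63642747e-04]), 'effort': array([ 1.68978328e-03, -8.78818488e+01, -3.81844854e+01,  7.08073564e-02,
        5.33295271e-02, -5.76673096e-05]), 'position': array([ 232.18537912, -579.8988786 ,  213.33032031]), 'ee_rot': array([-3.08367662e+00, -5.94370804e-01,  2.17255088e-04]), 'wrist_force': array([0.56885325, 0.23863084, 0.04257953]), 'ft_torque': array([ 0.03321099, -0.02944382,  0.03437416]), 'grasp_force': 0.0, 'finger_gap': 91.38222294234}
[[-1.70000e-01  7.10000e-01 -6.80000e-01  1.42192e+03]
 [ 9.90000e-01  1.30000e-01 -1.20000e-01  1.20640e+02]
 [ 0.00000e+00 -6.90000e-01 -7.20000e-01  9.12980e+02]
 [ 0.00000e+00  0.00000e+00  0.00000e+00  1.00000e+00]] -0.08762925298278972 [420.31568603   0.         319.17372103]
[[-9.9000e-01 -7.0000e-02  1.2000e-01  5.3594e+02]
 [-1.4000e-01  5.3000e-01 -8.4000e-01  7.1561e+02]
 [-0.0000e+00 -8.5000e-01 -5.3000e-01  5.2403e+02]
 [ 0.0000e+00  0.0000e+00  0.0000e+00  1.0000e+00]] -0.01831616131949747 [387.15274188   0.         323.04039228]
```

View pics/scene0.png

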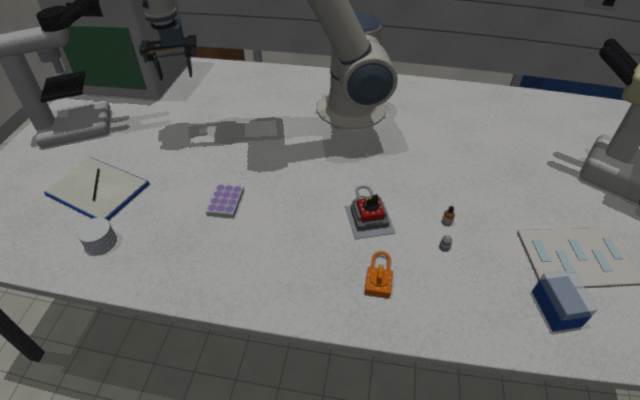

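View pics/side0.png

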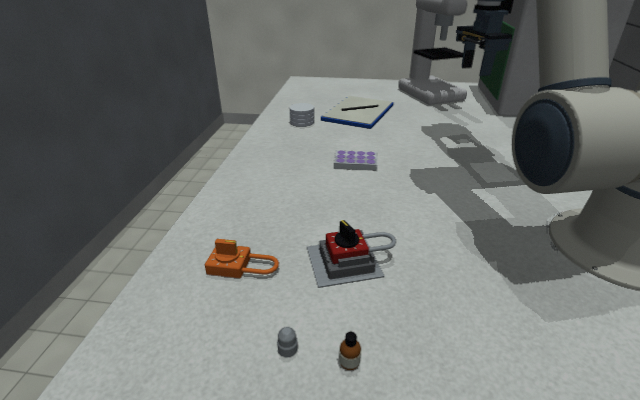

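Scene view: the red lock with the black dial in the grey nest is at about (370,210), or (347,245) in the side view. The orange look-alike is at (379,275), or (235,258) in the side view, with no nest. The red one fits. The bottle is at (448,215), the lens at (446,242) and the plate at (226,200).

```bash
python3 - <<'E'
from h import *
ims=[]
for n,(x,y) in (("scene",(370,210)),("side",(350,248))):
    c=imaging.read_camera(n); im=c["img"]; P=cloud(c)
    ims.append(cv2.resize(im[y-40:y+40,x-50:x+50],None,fx=4,fy=4,interpolation=cv2.INTER_CUBIC))
    hsv=cv2.cvtColor(im,cv2.COLOR_BGR2HSV)
    roi=np.zeros(im.shape[:2],bool); roi[y-45:y+45,x-55:x+55]=1
    H,S,V=hsv[...,0],hsv[...,1],hsv[...,2]
    red=roi&((H<6)|(H>174))&(S>150)&(V>60)
    top=red&(abs(P[...,2]-54)<5)
    q=P[top]; print(n,"red",red.sum(),"top",top.sum(),q.mean(0).round(1))
    hull=cv2.minAreaRect(q[:,:2].astype(np.float32)); print(hull)
    near=roi&(np.hypot(P[...,0]-q[:,0].mean(),P[...,1]-q[:,1].mean())<45)
    b=near&(P[...,2]>68)&(P[...,2]<95); q=P[b]; print("bar",b.sum(),q.mean(0).round(1),cv2.minAreaRect(q[:,:2].astype(np.float32)))
    yl=roi&(H>20)&(H<35)&(S>120)&(V>80)
    print("yellow",[(u,v,P[v,u].round(0).tolist()) for v,u in np.argwhere(yl)][:25])
    sh=roi&(P[...,2]>34)&(P[...,2]<50)&(S<60); print("shackle cand",sh.sum(),P[sh].min(0).round(),P[sh].mean(0).round())
cv2.imwrite("pics/crop.png",np.vstack(ims)[:,:][:640] if 0 else np.hstack(ims))
E
```

```text
scene red 181 top 165 [590.4 120.8  53.9]
((575.4580078125, 122.14698791503906), (70.3260726928711, 63.28915023803711), 20.295936584472656)
bar 111 [576.9 123.6  82.2] ((574.449462890625, 123.35643768310547), (14.381131172180176, 40.821983337402344), 39.77444076538086)
yellow [(np.int64(370), np.int64(197), [573.0, 118.0, 90.0]), (np.int64(366), np.int64(198), [488.0, 106.0, 0.0]), (np.int64(367), np.int64(198), [577.0, 110.0, 88.0]), (np.int64(368), np.int64(198), [576.0, 113.0, 88.0]), (np.int64(369), np.int64(198), [575.0, 116.0, 87.0]), (np.int64(370), np.int64(198), [576.0, 118.0, 89.0]), (np.int64(366), np.int64(199), [581.0, 108.0, 88.0]), (np.int64(367), np.int64(199), [582.0, 111.0, 89.0])]
shackle cand 208 [480.  70.  34.] [544. 107.  41.]
side red 429 top 394 [573.6 137.8  53.8]
((572.8816528320312, 126.15998840332031), (69.01565551757812, 64.35687255859375), 18.589950561523438)
bar 215 [571.  128.8  82.5] ((571.430419921875, 124.58006286621094), (12.797872543334961, 40.460426330566406), 39.62165069580078)
yellow [(np.int64(342), np.int64(220), [583.0, 108.0, 90.0]), (np.int64(342), np.int64(221), [583.0, 112.0, 90.0]), (np.int64(343), np.int64(221), [581.0, 110.0, 90.0]), (np.int64(343), np.int64(222), [581.0, 115.0, 90.0]), (np.int64(344), np.int64(222), [579.0, 115.0, 91.0]), (np.int64(344), np.int64(223), [579.0, 115.0, 89.0]), (np.int64(345), np.int64(223), [577.0, 117.0, 90.0]), (np.int64(345), np.int64(224), [577.0, 119.0, 90.0]), (np.int64(346), np.int64(224), [575.0, 121.0, 91.0]), (np.int64(346), np.int64(225), [574.0, 122.0, 89.0]), (np.int64(347), np.int64(225), [572.0, 125.0, 91.0]), (np.int64(359), np.int64(238), [548.0, 123.0, 62.0]), (np.int64(360), np.int64(238), [547.0, 115.0, 56.0]), (np.int64(361), np.int64(238), [545.0, 114.0, 55.0])]
shackle cand 488 [477.  70.  34.] [525. 125.  42.]
```

View pics/crop.png

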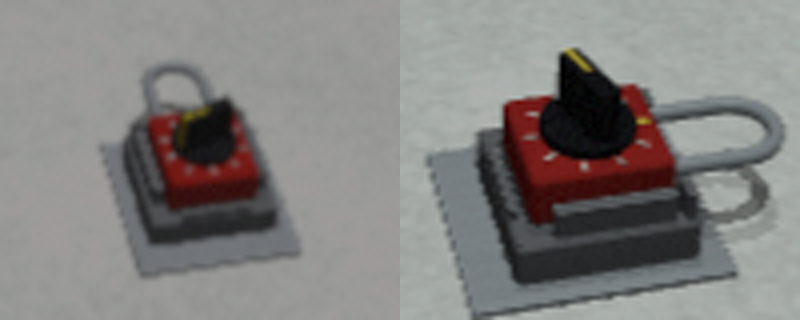

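The crop confirms it: red case with black dial, its yellow pointer turned away from the yellow mark, grey nest, shackle shut. Case centre is about (573,123.5) with yaw about 19.3°. The dial is at about +110°, so three notches off. I'm moving above the dial.

{"name": "apply_moves", "arguments": {
  "motion": [0.8,-0.73,0,0,60,0.8,-0.73,0,0,60,0.8,-0.73,0,0,60,0.8,-0.73,0,0,60,0.8,-0.73,0,0,60,0.8,-0.73,0,0,60,0.8,-0.73,0,0,60,0.8,-0.73,0,0,60]
}}

```text
time: 1.2
position: [345.7, -345.2, 213.9]
ee_rot: [-3.085, -0.594, 0.0]
wrist_force: [0.3, -0.3, 0.1]
finger_gap: 60.3
grasp_force: 0.0
```

{"name": "apply_moves", "arguments": {
  "motion": [0.8,-0.73,0,0,60,0.8,-0.73,0,0,60,0.8,-0.73,0,0,60,0.8,-0.73,0,0,60,0.8,-0.73,0,0,60,0.8,-0.73,0,0,60,0.8,-0.73,0,0,60,0.8,-0.73,0,0,60]
}}

```text
time: 2.2
position: [458.9, -111.2, 213.9]
ee_rot: [3.085, 0.595, -0.0]
wrist_force: [0.3, -0.8, 0.3]
finger_gap: 60.0
grasp_force: 0.0
```

{"name": "apply_moves", "arguments": {
  "motion": [0.8,-0.73,0,0,60,0.8,-0.73,0,0,60,0.8,-0.73,0,0,60,0.8,-0.73,0,0,60,0.8,-0.73,0,0,60,0.8,-0.73,0,0,60,0.8,-0.73,0,0,60,0.8,-0.73,0,0,60]
}}

```text
time: 3.2
position: [572.0, 122.8, 213.8]
ee_rot: [3.085, 0.595, -0.0]
wrist_force: [0.4, -0.2, 0.4]
finger_gap: 60.0
grasp_force: 0.0
```

{"name": "apply_moves", "arguments": {
  "motion": [0,0,0,-10,60,0,0,0,-10,60,0,0,0,-10,60,0,0,0,-10,60,0,0,0,-10,60,0,0,0,-10,60,0,0,0,-10,60,0,0,0,-10,60]
}}

```text
time: 4.2
position: [571.6, 121.8, 213.8]
ee_rot: [-1.974, -2.444, 0.0]
wrist_force: [0.3, 0.1, -0.5]
finger_gap: 60.2
grasp_force: 0.0
```

{"name": "apply_moves", "arguments": {
  "motion": [0,0,0,-10,60,0,0,0,-10,60,0,0,0,-8,60,0,0,0,0,60]
}}

```text
time: 4.7
position: [571.6, 121.8, 213.8]
ee_rot: [-1.333, -2.844, 0.0]
wrist_force: [-0.0, 0.6, -0.8]
finger_gap: 59.9
grasp_force: 0.0
```

```bash
python3 - <<'E'
from h import *
c=imaging.read_camera("wrist"); im=c["img"]; P=cloud(c); cv2.imwrite("pics/w1.png",im)
H,S,V=cv2.split(cv2.cvtColor(im,cv2.COLOR_BGR2HSV))
X=P; near=np.hypot(X[...,0]-573,X[...,1]-123)<60
red=((H<6)|(H>174))&(S>150)&(V>50)&near&(abs(X[...,2]-54)<6)
print("red",red.sum(),cv2.minAreaRect(X[red][:,:2].astype(np.float32)))
b=near&(X[...,2]>84)&(X[...,2]<96)&(np.hypot(X[...,0]-573,X[...,1]-123)<28)
print("bar",b.sum(),np.median(X[b],0) if b.any() else 0,cv2.minAreaRect(X[b][:,:2].astype(np.float32)))
y=near&(H>20)&(H<35)&(S>120)&(V>80)
n,l,st,ce=cv2.connectedComponentsWithStats(y.astype(np.uint8))
for i in range(1,n):
    if st[i,4]>8:
        print(ce[i],st[i,4],np.median(X[l==i],0).round(1))
E
```

```text
red 1014 ((567.0352172851562, 121.08497619628906), (57.993873596191406, 64.2333755493164), 19.858850479125977)
bar 428 [572.79298333 123.18714835  89.99103559] ((573.3328247070312, 122.36421203613281), (11.961094856262207, 40.279396057128906), 38.329620361328125)
[300.625  179.3125] 16 [547.1 112.6  55.6]
[323.52941176 204.27941176] 68 [579.4 115.1  90.8]
[206.76595745 294.78723404] 47 [525.4 126.5 313.8]
```

View pics/w1.png

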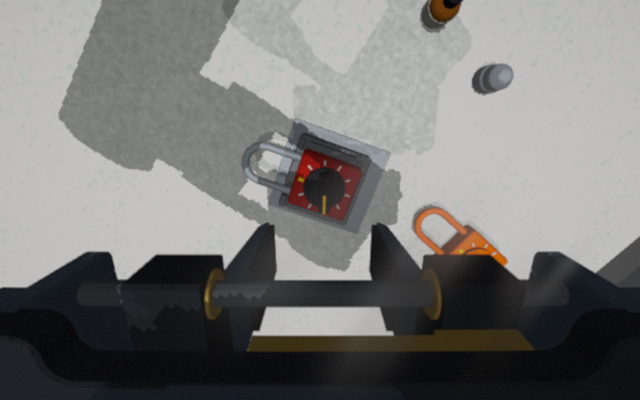

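The wrist view shows the dial at (325,188) with the pointer at (323,204) along the bar, the mark at (301,179) and the shackle at left. The fingers straddle the bar, so I'm lowering and gripping.

{"name": "apply_moves", "arguments": {
  "motion": [0,0.06,0.8,0,45,0,0,0.8,0,45,0,0,0.8,0,45,0,0,0.8,0,45,0,0,0.8,0,45,0,0,0.55,0,45,0,0,0.35,0,45,0,0,0,0,45]
}}

```text
time: 5.75
position: [572.9, 122.9, 66.6]
ee_rot: [-1.333, -2.844, 0.001]
wrist_force: [0.3, 1.1, 0.8]
finger_gap: 44.8
grasp_force: 0.0
```

{"name": "apply_moves", "arguments": {
  "motion": [0,0,0,0,8,0,0,0,0,8,0,0,0,0,8,0,0,0,0,8,0,0,0,0,8,0,0,0,0,8],
  "grip_force": 25
}}

```text
time: 6.5
position: [573.2, 123.0, 67.2]
ee_rot: [1.332, 2.845, 0.0]
wrist_force: [-1.3, -0.3, 5.9]
finger_gap: 12.0
grasp_force: 25.0
```

{"name": "apply_moves", "arguments": {
  "motion": [0,0,0,5,8,0,0,0,5,8,0,0,0,5,8,0,0,0,5,8,0,0,0,5,8,0,0,0,5,8,0,0,0,5,8,0,0,0,5,8]
}}

```text
time: 7.5
position: [573.5, 122.7, 67.2]
ee_rot: [2.228, 2.214, 0.001]
wrist_force: [0.7, -2.1, 5.4]
finger_gap: 11.9
grasp_force: 25.0
```

{"name": "apply_moves", "arguments": {
  "motion": [0,0,0,5,8,0,0,0,5,8,0,0,0,5,8,0,0,0,5,8,0,0,0,5,8,0,0,0,5,8,0,0,0,5,8,0,0,0,5,8]
}}

```text
time: 8.5
position: [573.7, 122.6, 67.2]
ee_rot: [2.85, 1.319, 0.001]
wrist_force: [0.7, -3.7, 3.9]
finger_gap: 12.1
grasp_force: 25.0
```

{"name": "apply_moves", "arguments": {
  "motion": [0,0,0,5,8,0,0,0,5,8,0,0,0,5,8,0,0,0,5,8,0,0,0,5,8,0,0,0,4,8,0,0,0,0,8,0,0,0,0,8]
}}

```text
time: 9.5
position: [573.6, 123.0, 67.2]
ee_rot: [3.089, 0.57, 0.002]
wrist_force: [3.4, -0.4, 6.0]
finger_gap: 11.6
grasp_force: 25.0
```

```bash
python3 - <<'E'
from h import *
o=arm.get_obs(); print(o["ft_torque"],o["ee_rot"],o["qpos"])
for n in ("side","scene"):
    c=imaging.read_camera(n); P=cloud(c);im=c["img"]
    H,S,V=cv2.split(cv2.cvtColor(im,cv2.COLOR_BGR2HSV))
    near=np.hypot(P[...,0]-573,P[...,1]-123)<50
    red=((H<6)|(H>174))&(S>150)&(V>50)&near&(abs(P[...,2]-54)<5)
    print(n,red.sum(),cv2.minAreaRect(P[red][:,:2].astype(np.float32)))
    if n=="side": cv2.imwrite("pics/s2.png",cv2.resize(im[190:290,300:420],None,fx=5,fy=5,interpolation=cv2.INTER_CUBIC))
E
```

```text
[-0.30836757 -0.44315342 -0.03258069] [3.08934886e+00 5.70123357e-01 1.58748220e-03] [ 1.09449182e-01  6.16097909e-01  1.59340898e+00 -4.00066299e-06
  9.31072185e-01  1.31526465e+00]
side 383 ((572.634765625, 125.55780029296875), (69.17172241210938, 66.59465026855469), 18.446495056152344)
scene 155 ((575.698486328125, 122.54298400878906), (68.39236450195312, 62.941253662109375), 18.52576446533203)
```

View pics/s2.png

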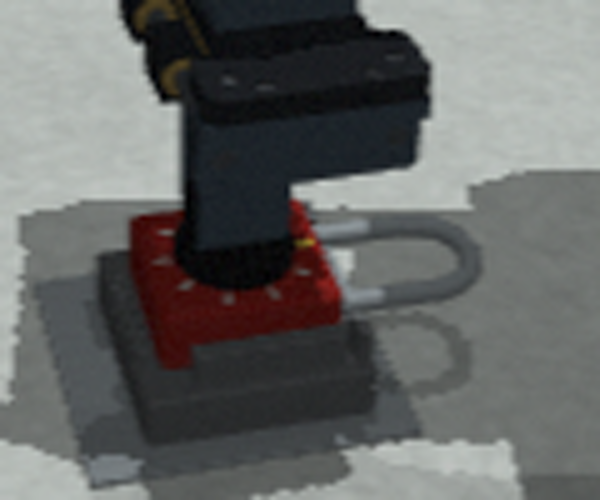

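Side crop: the fingers hold the bar lengthwise towards the yellow mark at about (305,242) in the crop, and the shackle is still shut. Releasing and checking the click.

{"name": "apply_moves", "arguments": {
  "motion": [0,0,0,1,60,0,0,0,0,60,0,0,0,0,60,0,0,-0.5,0,70,0,0,-0.9,0,75,0,0,-0.9,0,75,0,0,-0.9,0,75,0,0,-0.8,0,75]
}}

```text
time: 10.6
position: [573.2, 123.0, 189.1]
ee_rot: [3.095, 0.541, 0.002]
wrist_force: [0.4, -0.3, -0.7]
finger_gap: 74.9
grasp_force: 0.0
```

```bash
cat > look.py <<'E'
from h import *
import sys
o=arm.get_obs(); print(o["position"].round(1),o["ee_rot"].round(3))
c=imaging.read_camera("wrist"); im=c["img"]; X=cloud(c); cv2.imwrite(sys.argv[1],im)
H,S,V=cv2.split(cv2.cvtColor(im,cv2.COLOR_BGR2HSV))
near=np.hypot(X[...,0]-573,X[...,1]-123)<60
red=((H<6)|(H>174))&(S>150)&(V>50)&near&(abs(X[...,2]-54)<6)
print("red",red.sum(),cv2.minAreaRect(X[red][:,:2].astype(np.float32)))
b=(X[...,2]>84)&(X[...,2]<96)&(np.hypot(X[...,0]-573,X[...,1]-123)<28)
print("bar",b.sum(),cv2.minAreaRect(X[b][:,:2].astype(np.float32)))
y=near&(H>20)&(H<35)&(S>120)&(V>80)&(X[...,2]<100)
n,l,st,ce=cv2.connectedComponentsWithStats(y.astype(np.uint8))
for i in range(1,n):
    if st[i,4]>8: print(ce[i],st[i,4],np.median(X[l==i],0).round(1))
a=np.radians(19); d=np.array([-np.cos(a),-np.sin(a)])
R=X[...,:2]-[573,123]; s=R@d; t=R@[-d[1],d[0]]
k=(X[...,2]>30)&(X[...,2]<50)&(s>50)&(s<115)&(abs(t)<40)&(S<90)
q=X[k]; print("shackle",k.sum(),"s",np.percentile(s[k],[1,99]),"t",np.percentile(t[k],[1,99]),"z",np.median(q[:,2]))
print(cv2.minAreaRect(q[:,:2].astype(np.float32)))
E
python3 look.py pics/w3.png
```

```text
[573.2 123.  189.1] [3.095e+00 5.410e-01 2.000e-03]
red 1558 ((574.3416748046875, 123.74705505371094), (70.41741943359375, 63.20448684692383), 18.282825469970703)
bar 496 ((573.7733154296875, 122.83966064453125), (40.20563507080078, 11.4962158203125), 19.535655975341797)
[322.64285714 210.92857143] 42 [565.5 120.2  90.6]
shackle 679 s [50.46710271 98.20829475] t [-25.56947927  24.80915484] z 44.86201074280007
((501.84716796875, 98.73432922363281), (50.157100677490234, 50.91569137573242), 19.00171661376953)
```

View pics/w3.png

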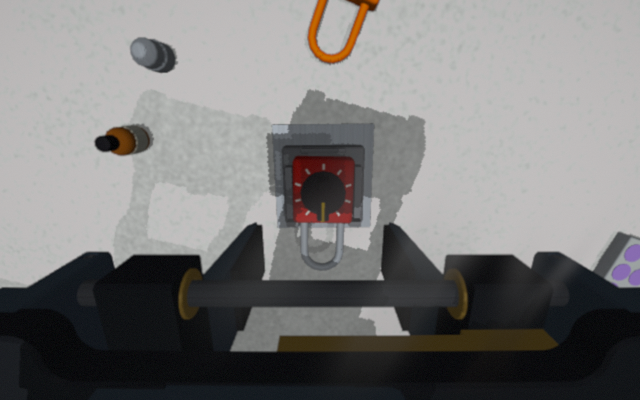

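Wrist view: the yellow pointer at (323,211) points straight at the shackle bow at (322,265), and the bar is at 19.5° against the case's 19°, so it is home. Next I'll grip the shackle.

{"name": "apply_moves", "arguments": {
  "motion": [-0.8,-0.03,0,0.8,75,-0.8,0,0,0,75,-0.63,0,0,0,75,0,0,0.9,0,75,0,0,0.9,0,75,0,0,0.9,0,75,0,0,0.9,0,75,0,0,0.9,0,75]
}}

```text
time: 11.65
position: [509.9, 101.7, 51.8]
ee_rot: [3.098, 0.519, 0.001]
wrist_force: [0.9, -0.8, 0.0]
finger_gap: 75.1
grasp_force: 0.0
```

{"name": "apply_moves", "arguments": {
  "motion": [0,0,0.7,0,75,0,0,0.35,0,75,0,0,0,0,75,0,0,0,0,45,0,0,0,0,45,0,0,0,0,45,0,0,0,0,45,0,0,0,0,45],
  "grip_force": 55
}}

```text
time: 12.65
position: [509.9, 101.6, 20.7]
ee_rot: [3.098, 0.519, 0.001]
wrist_force: [-0.1, -2.4, 6.8]
finger_gap: 49.9
grasp_force: 55.0
```

{"name": "apply_moves", "arguments": {
  "motion": [-0.12,0,0,0,45,-0.12,0,0,0,45,-0.12,0,0,0,45,-0.12,0,0,0,45,-0.1,0,0,0,45,0,0,0,0,45]
}}

```text
time: 13.4
position: [492.7, 95.8, 20.4]
ee_rot: [3.098, 0.519, -0.001]
wrist_force: [1.0, -2.9, 7.0]
finger_gap: 49.8
grasp_force: 55.0
```

{"name": "apply_moves", "arguments": {
  "motion": [-0.08,0,0,0,45,-0.06,0,0,0,45,0,0,0,0,45]
}}

```text
time: 13.78
position: [489.4, 94.6, 20.5]
ee_rot: [3.098, 0.519, 0.001]
wrist_force: [3.5, -0.5, 4.2]
finger_gap: 49.6
grasp_force: 55.0
```

{"name": "apply_moves", "arguments": {
  "motion": [-0.06,0,0,0,45,0,0,0,0,45]
}}

```text
time: 14.02
position: [489.2, 94.3, 20.7]
ee_rot: [3.098, 0.519, 0.005]
wrist_force: [10.2, 2.4, 1.4]
finger_gap: 49.3
grasp_force: 55.0
```

{"name": "apply_moves", "arguments": {
  "motion": [-0.05,0,0,0,45,0,0,0,0,45]
}}

```text
time: 14.28
position: [489.1, 94.1, 20.8]
ee_rot: [3.098, 0.52, 0.009]
wrist_force: [15.9, 5.8, -1.3]
finger_gap: 49.9
grasp_force: 55.0
```

```bash
python3 - <<'E'
from h import *
print(arm.get_obs()["wrist_force"])
c=imaging.read_camera("side"); P=cloud(c);im=c["img"]
H,S,V=cv2.split(cv2.cvtColor(im,cv2.COLOR_BGR2HSV))
near=np.hypot(P[...,0]-573,P[...,1]-123)<50
red=((H<6)|(H>174))&(S>150)&(V>50)&near&(abs(P[...,2]-54)<5)
print(red.sum(),cv2.minAreaRect(P[red][:,:2].astype(np.float32)))
cv2.imwrite("pics/s4.png",cv2.resize(im[190:290,300:420],None,fx=5,fy=5,interpolation=cv2.INTER_CUBIC))
E
```

```text
[15.90085696  5.82583658 -1.32179607]
389 ((571.1363525390625, 125.95100402832031), (68.69441223144531, 66.08010864257812), 18.652746200561523)
```

View pics/s4.png

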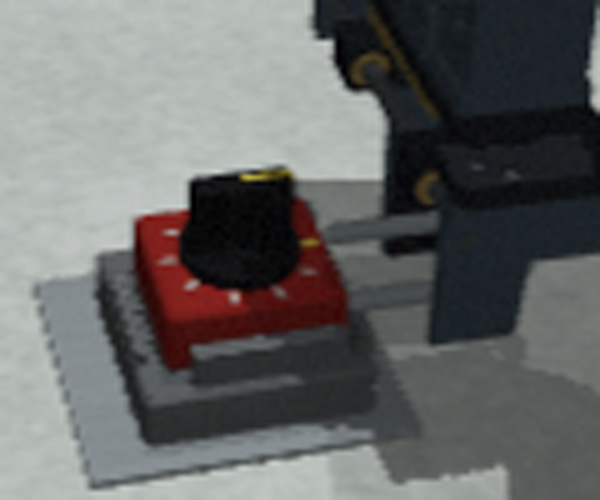

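The side crop shows both legs pulled out and the pointer still at the mark, (265,177) and (308,242) in the crop. The force climbed to 17 N at the stop, so the shackle is fully out. Easing the pull and lifting.

{"name": "apply_moves", "arguments": {
  "motion": [0.06,0,0,0,45,0,0,-0.1,0,45,0,0,-0.15,0,45,0,0,-0.2,0,45,0,0,-0.2,0,45,0,0,-0.2,0,45,0,0,-0.2,0,45,0,0,-0.2,0,45],
  "grip_force": 60
}}

```text
time: 15.32
position: [487.4, 94.1, 58.2]
ee_rot: [-3.098, -0.519, 0.001]
wrist_force: [-0.0, -0.0, -3.4]
finger_gap: 50.0
grasp_force: 60.0
```

{"name": "apply_moves", "arguments": {
  "motion": [0,0,-0.3,0,45,0,0,-0.3,0,45,0,0,-0.3,0,45,0,0,-0.3,0,45,0,0,-0.3,0,45,0,0,-0.3,0,45,0,0,-0.3,0,45,0,0,-0.3,0,45]
}}

```text
time: 16.32
position: [487.7, 94.2, 130.5]
ee_rot: [-3.098, -0.519, 0.0]
wrist_force: [0.7, -0.3, -3.6]
finger_gap: 49.7
grasp_force: 60.0
```

{"name": "apply_moves", "arguments": {
  "motion": [0,0,-0.4,0,45,0,0,-0.4,0,45,0,0,-0.4,0,45,0,0,-0.4,0,45,0,0,-0.4,0,45,0,0,-0.4,0,45,0,0,-0.3,0,45,0,0,-0.2,0,45]
}}

```text
time: 17.32
position: [487.9, 94.2, 217.5]
ee_rot: [3.098, 0.519, 0.0]
wrist_force: [0.8, 0.1, -4.0]
finger_gap: 49.5
grasp_force: 60.0
```

{"name": "apply_moves", "arguments": {
  "motion": [0,0,-0.2,0,45,0,0,-0.1,0,45,0,0,0,0,45,0,0,0,0,45]
}}

```text
time: 17.82
position: [487.6, 94.1, 225.7]
ee_rot: [-3.098, -0.519, 0.001]
wrist_force: [0.0, 0.0, -4.0]
finger_gap: 49.7
grasp_force: 60.0
```

```bash
cat > chk.py <<'E'
from h import *
o=arm.get_obs();print(o["position"],o["wrist_force"],o["finger_gap"])
c=imaging.read_camera("side"); P=cloud(c);im=c["img"]
H,S,V=cv2.split(cv2.cvtColor(im,cv2.COLOR_BGR2HSV))
red=((H<6)|(H>174))&(S>150)&(V>50)&(np.hypot(P[...,0]-573,P[...,1]-123)<120)
q=P[red]; print(red.sum(),np.percentile(q,[1,50,99],axis=0).round())
v,u=np.argwhere(red).mean(0).astype(int); v=max(v,75);u=max(u,100)
import sys; cv2.imwrite(sys.argv[1],cv2.resize(im[v-75:v+75,u-100:u+100],None,fx=4,fy=4,interpolation=cv2.INTER_CUBIC))
E
python3 chk.py pics/s5.png
```

```text
[487.63800622  94.14839995 225.68396632] [ 4.58887241e-02  1.84236297e-03 -3.98174338e+00] 49.66036677560791
876 [[528. 101. 232.]
 [564. 151. 251.]
 [607. 165. 259.]]
```

View pics/s5.png

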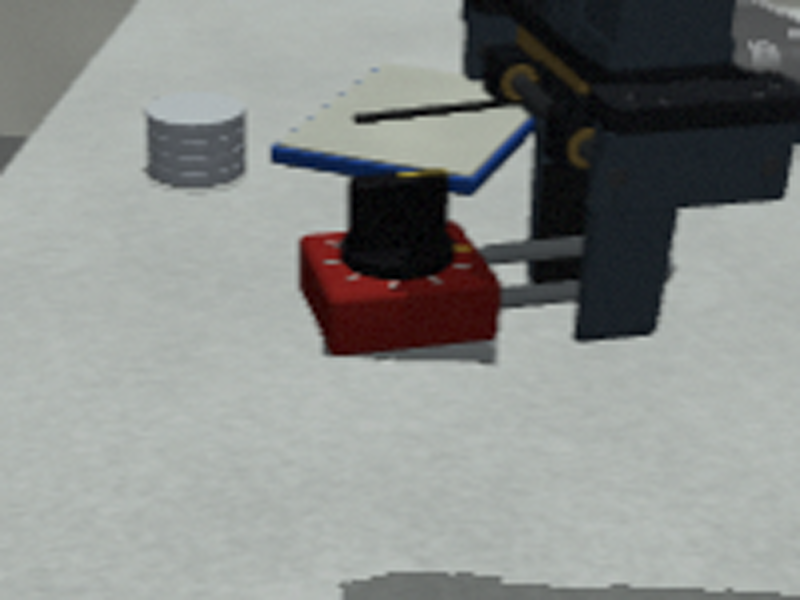

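The side crop shows the lock hanging level from the shackle, with the pointer at the mark, the legs out, and the case's lowest point about 230 mm up. It is still, so I'm handing in.

```bash
python3 -c "
from station import arm
print(arm.job_done())"
```

```text
the job is handed in; nothing more can be done
None
```

I handed the job in at about 18 s. The dial is clicked home at the yellow mark and the shackle is pulled fully out to its stop. The arm holds the open lock still by the shackle, the red case about 23 cm above the bench. The well plate, oil bottle and lens were never approached, though I didn't re-check their positions at the end.

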